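# Fit a cartridge fuse in its spring clips and lock it in

## Task

Snap the good fuse (green band) sideways into the pair of spring clips on the grey fuse block until it is fully home and centred in both; leave the blown one (red band) where it lies. Then take the red-handled square key from its wooden stand, push it fully into the yellow keeper's socket and, with the key, turn the keeper clockwise against its stop so that its arm lies over the fuse's end; leave the key in the socket. Do not push on the keeper or the block with the gripper itself or disturb the other things on the bench.

Things in the scene. Friction and masses are not known exactly. Their poses are not given: they have to be found in the camera images.
- fuse_good_centre (a point): Centre of the good cartridge fuse: a cylinder 160 mm long lying flat, 0.22 kg; white body 33 mm in diameter with a green band at mid-length, brass end caps 36 mm in diameter and 40 mm long. x is its long axis (either way round serves); it may roll about x. It lies 18 mm above the bench.
- fuse_blown_centre (a point): Centre of the blown fuse: the same, with a red band. To be left alone; the two may lie in either place, left or right of the block.
- seat (a point): Where the centre of the fuse must come to rest: on the fuse block, 44 mm above the bench, midway between two copper clips; the fuse must lie along this point's y; z is up. The clips stand at y = +52 and -52 mm and are 16 mm long; between them is room for the fingers, over the bare base plate, whose top is 34 mm below this point.
- fuse_block: Fixed grey block with all it carries; base plate 110 mm in x, y from -103 to +147 mm, 10 mm thick; origin on the bench right under the seat, same axes. Each clip has two sprung jaws that part when the fuse is pressed straight down (10 to 16 N for both clips) and snap shut over it; their flared tips are 72 mm above the bench. The fuse first touches them with its centre 29 mm above the seat.
- socket (a point): Centre of the mouth of the square socket in the yellow keeper's hub (36 mm square, top 102 mm above the bench), 115 mm from the seat along its +y. The socket is 15.6 mm square, 36 mm deep, sides along this point's x and y; it turns with the keeper. The keeper's arm points along this point's -y, 16 mm wide, 50 mm long from the axis, 4 mm above a seated fuse.
- keeper (a joint): Keeper angle in rad; grows as it turns clockwise seen from above. At its stop, 1.2, the arm lies over the end of the fuse, along the seat's -y. Starts open, at 0 to 0.3; it has stiff friction of about 0.25 N m and stays where it is left. The key has about 0.12 rad of play in the socket either way.
- key_handle (a point): Centre of the red key handle, a paddle 44 mm along x, 12 mm thick along y (grasp across this), 46 mm high; z is up. Below the paddle is a steel flange 30 mm square and 6 mm thick, whose underside is 29 mm below this point, and below the flange a 14 mm square shank 32 mm long with sides along x and y. Key mass 0.1 kg.
- key_flange (a point): The same key: centre of the underside of its flange, same axes as the handle. When the key is fully in, the flange rests on the hub and this point meets the centre of the socket's mouth.
- key_stand: Wooden block 54 mm square and 46 mm high, fixed; the key stands upright in a loose pocket in its top, its flange resting on the top. Origin at the centre of the underside.
- red_bottle: Bystander: slim red bottle, 34 mm in diameter, 180 mm tall; origin at its base.
- purple_bottle: Bystander: purple bottle, 40 mm in diameter, 174 mm tall; origin at its base.
- spray_bottle: Bystander: spray bottle with red trigger, 61 x 92 mm, 211 mm tall; origin at its base.
- tin: Bystander: small round tin of clips, 68 mm in diameter, 48 mm high; origin at its base. It stands close beside the good fuse, toward one end, blocking a finger there.
- tape: Bystander: roll of tape lying flat, 101 mm in diameter, 25 mm high; origin at its base.
- lever: Bystander: orange trim lever lying flat, 195 mm long in its y, 28 mm wide, 9 mm high.

How it is judged:
On the way, in this order (a step that is already met when the one before it is completed fails the run):
1. the good fuse is home in both clips while the keeper is still open (x of fuse_good_centre in the frame of seat between -0.003 and 0.003 m and y of fuse_good_centre in the frame of seat between -0.01 and 0.01 m and z of fuse_good_centre in the frame of seat between -0.003 and 0.003 m and angle between the x axis of fuse_good_centre and the y axis of seat, either way round below 0.05 rad and value of joint keeper below 0.5 rad), for 0.2 s.
2. the key is fully in the socket, the keeper still open (distance between key_flange and socket below 0.004 m and angle between the z axis of key_flange and the z axis of socket, either way round below 0.08 rad and value of joint keeper below 0.6 rad), for 0.1 s.
3. the key has turned the keeper to its stop (distance between key_flange and socket below 0.004 m and angle between the z axis of key_flange and the z axis of socket, either way round below 0.08 rad and value of joint keeper above 1.08 rad), for 0.2 s.
At the end, for the whole second after the job is handed in: The good fuse lies in both clips: its centre within 3 mm of the seat across and in height and within 10 mm along it, its axis within 0.05 rad; the keeper stands at more than 1.08 rad; the key is in the socket, its flange within 4 mm of the mouth; all at rest (all of step 3 and x of fuse_good_centre in the frame of seat between -0.003 and 0.003 m and y of fuse_good_centre in the frame of seat between -0.01 and 0.01 m and z of fuse_good_centre in the frame of seat between -0.003 and 0.003 m and angle between the x axis of fuse_good_centre and the y axis of seat, either way round below 0.05 rad and linear speed of each of fuse_good, key below 0.02 m/s); the robot touches nothing.
It fails at once if the blown fuse was moved more than 30 mm (distance of fuse_blown_centre from where it was at the start of the episode above 0.03 m).
It fails at once if a bystander was moved more than 30 mm (distance of any of red_bottle, purple_bottle, spray_bottle, tin, tape, lever from where it was at the start of the episode above 0.03 m).
It fails at once if the gripper itself pushed on the block or the keeper (more than 4 N) (contact force between any of the fingers, the arm and fuse_block above 4 N).
It also fails if it takes over 69 s, if anything falls off the work surface, if the arm or the gripper's body presses on something with over 40 N, if the wrist force passes 120 N, or if a joint passes its speed limit or range.

## Robot

A 7-joint arm with a two-finger parallel gripper is mounted at the origin on a cart in front of the work surface, level with it; the furniture and walls round the work are solid. World frame = base frame: x ahead of the robot, y to its left, z up, the work surface at z = 0. Lengths are in m, angles in rad, forces in N, time in s.
With the tool pointing down it reaches from about 0.4 to 0.85 m from the base axis. Payload 10.4 kg.
Tool frame: the origin (TCP) lies on the mounting face of the last link; the fingertips stand ctrl.tip_extent ahead of it and the grasp point (between the pads) lies 164 mm ahead of it (ctrl.tip_extent is the distance from the TCP to the fingertips, in m); z points along the fingers, y is the line along which they close (so a half turn about z gives the same grasp; the last joint's range is limited). The gripper opens to 87 mm and grips with 3 to 60 N. Pads are 19 mm wide; open, the fingers measure 117 mm over their backs; the gripper's body (75 mm by 190 mm) begins 51 mm behind the grasp point.
Start: joints at [-1.296, 0.332, -0.065, 1.46, 0.022, 1.35, -0.088], TCP at [0.183, 0.598, 0.405] pointing down, gripper open.
Joint ranges: [-2.6, 2.6], [-0.5, 2.12], [-1.47, 1.34], [0.16, 2.42], [-1.27, 4.41], [0.06, 2.06], [-2.6, 2.6]. Speed limits (rad/s): [2.22, 2.22, 2.79, 2.79, 3.14, 3.14, 3.14].

## Interface

Orientations are given as [roll, pitch, yaw] about the fixed x, y, z axes, in that order (R = Rz(yaw) Ry(pitch) Rx(roll)).
In Python, from cell import ctrl, read_camera, camera_info gives the robot as it stands. The module is installed in compiled form; this text tells all that it offers.
- The arm moves only by the tool jog_arm, never from a script. Its argument "rows" is a list of rows, each a list of 5 numbers: the shift along the world's x, y, z in cm, then the turn about the world's z in rad, then the closure, from -1 (fully open) to 1 (shut), so that 0 is half open. In form: [[x, y, z, roll, hand], ...]. A call has 1 to 5 rows; each row is the pose to reach, as a shift and turn from the pose commanded when the call began; what a row does not reach only later rows make up. A row lasts 1/12 s, in which the tool goes at most 41.7 mm and 7.16 degrees, less where a joint would pass 70% of its speed; a pose out of reach is approached as far as the arm can. A call with a gripper value outside its range is refused whole. The fingers move at their own pace and stop on an object; the grip force is fixed at half the most. Time passes only in rows, so rows that repeat a pose let the fingers close. It gives the time, the measured TCP pose, the force, the opening and the grip force at its end, in the units of the state.
- ctrl.read_state(): the state, without advancing time (a new reading comes with each control period).
- read_camera(name): name is "scene" or "top" or "wrist"; returns the picture (420x560x3 uint8, red, green, blue); there is no depth.
- camera_info(name): a dict with "fx", "fy", "cx", "cy" (pixels), "k1" (the pictures are not rectified: a ray, as slopes to the right and down, at radius r is drawn at 1 + k1 r^2 times it, then the intrinsics apply), "cam_to_world" (4x4, takes a point from camera to world coordinates). Camera axes: x right, y up, looking along -z (the intrinsics and any distortion apply to the point x, -y, -z); pixel columns grow to the right and rows downward; lengths in m; the calibration is good to about 2 mm. A picture is of the moment at which its call begins: read the wrist's pose just before it. camera_info takes no time and is no camera call; for the wrist camera it gives the pose at the moment of the call.
- ctrl.close_job(): hands the job in; it is judged then, once.
The state is a dict: "clock": time; "joint_pos": joint angles; "joint_vel": joint speeds; "joint_torque": joint torques, N m; "tool_pos": TCP position; "orientation": TCP orientation; "contact_force": force on the tool from outside, world axes, zero at the start; "moment": the same for the moment, N m; "finger_gap": opening from 0.0 (shut) to 1.0 (fully open); "grip_force": force on a finger pad.
Only numpy, scipy, OpenCV 4.12 (cv2) and the standard library are available. Lean on these libraries where they do the work, as an engineer would, in place of code of your own. Each camera call takes 0.05 s, during which the arm holds its last target. There are 200 camera calls.

## Working session

There is one attempt and no reset: what is moved stays moved. The work goes in short steps, Python scripts to look and compute and a tool call to move; the robot and the scene stay as the last step left them, time stands still between calls to the robot, and variables do not carry over. Pictures are saved under pics/ and viewed, at most 10 in all, crops included, and the job is handed in when it is done.

Besides the shell and the picture viewer there is one more tool, called after "Call:" as a command line: name --pt "numbers of a row" for each row, then --argument value for the rest. jog_arm: Moves the arm, as the interface text tells. Its arguments: {"type":"object","properties":{"rows":{"type":"array"}},"required":["rows"]}

```bash
mkdir -p pics
cat > h.py <<'E'
import numpy as np, cv2
from cell import ctrl, read_camera, camera_info
def ray(ci,u,v):
    xd=np.array([(u-ci["cx"])/ci["fx"],(v-ci["cy"])/ci["fy"]]);x=xd.copy()
    for _ in range(30): x=xd/(1+ci["k1"]*(x@x))
    T=np.array(ci["cam_to_world"]);return T[:3,3],T[:3,:3]@np.array([x[0],-x[1],-1])
def at(ci,u,v,z):
    o,d=ray(ci,u,v);return o+d*(z-o[2])/d[2]
def proj(ci,p):
    T=np.array(ci["cam_to_world"]);c=T[:3,:3].T@(np.array(p)-T[:3,3]);x=np.array([c[0],-c[1]])/-c[2]
    x=x*(1+ci["k1"]*(x@x));return x[0]*ci["fx"]+ci["cx"],x[1]*ci["fy"]+ci["cy"]
def snap(n,f):
    im=read_camera(n)[:,:,::-1].copy();cv2.imwrite(f,im);return im
E
python3 - <<'E'
from h import *
import json
ims=[]
for n in("top","scene"):
    ci=camera_info(n);json.dump({k:np.array(v).tolist() for k,v in ci.items()},open(n+".json","w"))
    im=snap(n,f"pics/{n}0.png");print(n,np.round(ci["cam_to_world"],3).tolist(),ci["fx"],ci["k1"])
    cv2.imwrite(f"pics/{n}0b.png",cv2.resize(im,(800,600),interpolation=cv2.INTER_CUBIC))
s=ctrl.read_state();print(s,ctrl.tip_extent)
E
```

```text
top [[-0.022, 0.991, -0.133, 0.35], [-1.0, -0.019, 0.023, 0.053], [0.02, 0.133, 0.991, 1.698], [0.0, 0.0, 0.0, 1.0]] 542.7871278649002 -0.17998887647513293
scene [[0.805, 0.345, -0.483, 0.006], [-0.594, 0.486, -0.641, -0.679], [0.013, 0.803, 0.596, 0.726], [0.0, 0.0, 0.0, 1.0]] 402.5229271662479 -0.026976764837487618
{'clock': 0.1, 'joint_pos': array([-1.29560993,  0.33279934, -0.0646861 ,  1.46081536,  0.02156163,
        1.34988634, -0.08849739]), 'joint_vel': array([ 0.00104266, -0.00158954, -0.00027665, -0.00325273,  0.00095692,
        0.0020558 ,  0.00101397]), 'joint_torque': array([ 9.71927184e-04, -6.24538922e+01,  2.41429074e-02, -3.90720785e+01,
       -6.15864596e-02,  3.67324613e-02,  4.63307549e-05]), 'tool_pos': array([0.1833417 , 0.5973964 , 0.40405918]), 'orientation': array([-3.14037757e+00,  2.01537321e-05,  2.84380563e+00]), 'contact_force': array([ 0.86762305,  0.71052504, -0.14697773]), 'moment': array([ 0.03348906, -0.01070402, -0.01374887]), 'grip_force': 0.0, 'finger_gap': 1.0011957869912231} 0.1822
```

View pics/top0b.png

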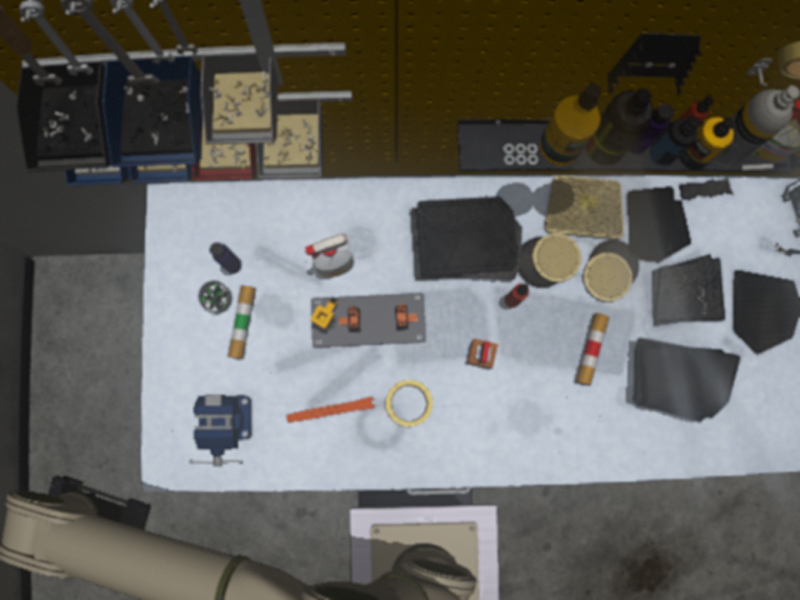

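View pics/scene0b.png

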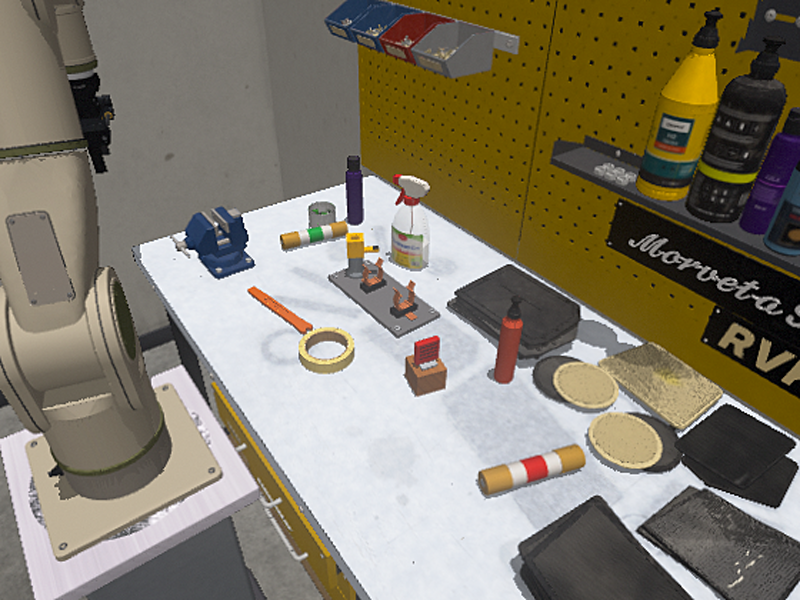

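The top view shows the good fuse at about (242,322), the block centre near (378,320), the hub at (322,315), the key at (482,353), the blown fuse at (592,348) and the tin at (215,297). I'll convert these to world positions.

Run:
```python
from h import *
ci=camera_info("top")
P={"fuse far":(247,288,.018),"fuse near":(235,357,.018),"fuse mid":(242,322,.018),"tin":(215,297,.048),"purple":(228,258,.09),
"pTL":(312,298,.01),"pTR":(423,293,.01),"pBR":(425,342,.01),"pBL":(314,347,.01),"hub":(322,315,.102),"clipL":(353,318,.072),"clipR":(403,316,.072),
"stand":(482,353,.046),"handle":(486,351,.098),"lever":(330,409,.009),"spray":(330,257,.1),"red":(516,295,.15)}
for k,(u,v,z) in P.items(): print(k,np.round(at(ci,u*.7,v*.7,z),3))
w=camera_info("wrist");T=np.array(w["cam_to_world"]);print(np.round(T,3).tolist(),w["fx"],w["k1"])
```

```text
fuse far [0.635 0.376 0.018]
fuse near [0.483 0.402 0.018]
fuse mid [0.56  0.387 0.018]
tin [0.612 0.44  0.048]
purple [0.689 0.404 0.09 ]
pTL [0.611 0.233 0.01 ]
pTR [ 0.618 -0.012  0.01 ]
pBR [ 0.509 -0.014  0.01 ]
pBL [0.503 0.229 0.01 ]
hub [0.561 0.202 0.102]
clipL [0.557 0.14  0.072]
clipR [0.559 0.034 0.072]
stand [ 0.479 -0.134  0.046]
handle [ 0.479 -0.137  0.098]
lever [0.367 0.196 0.009]
spray [0.684 0.185 0.1  ]
red [ 0.588 -0.196  0.15 ]
[[0.294, -0.921, -0.254, 0.114], [0.956, 0.283, 0.079, 0.62], [-0.001, -0.266, 0.964, 0.384], [0.0, 0.0, 0.0, 1.0]] 359.3937711488216 -0.09325840130138617
```

Call:
jog_arm --pt "3.6 -2 0 0.03 -1" --pt "7.2 -4 0 0.06 -1" --pt "10.8 -6 0 0.09 -1" --pt "14.4 -8 0 0.11 -1" --pt "18 -10 0 0.12 -1"

```text
clock: 0.52
tool_pos: [0.3648, 0.4962, 0.4045]
orientation: [-3.141, -0.0, 2.965]
contact_force: [0.8, -0.2, -0.8]
finger_gap: 1.003
grip_force: 0.0
```

Call:
jog_arm --pt "3.6 -2 0 0 -0.4" --pt "7.2 -4 0 0 -0.4" --pt "10.8 -6 0 0 -0.4" --pt "14.4 -8 0 0 -0.4" --pt "17 -9.6 0 0 -0.4"

```text
clock: 0.93
tool_pos: [0.5363, 0.3987, 0.4043]
orientation: [-3.14, 0.001, 2.961]
contact_force: [0.8, 0.5, 0.6]
finger_gap: 0.735
grip_force: 0.0
```

Call:
jog_arm --pt "1.6 -0.9 0 0 -0.4" --pt "1.6 -0.9 0 0 -0.4" --pt "1.6 -0.9 0 0 -0.4"

```text
clock: 1.18
tool_pos: [0.5501, 0.3917, 0.404]
orientation: [-3.141, -0.001, 2.962]
contact_force: [-0.8, 1.0, -1.6]
finger_gap: 0.702
grip_force: 0.0
```

Run:
```python
from h import *
ci=camera_info("wrist");im=snap("wrist","pics/w1.png");np.save("w1.npy",np.array(ci["cam_to_world"]))
cv2.imwrite("pics/w1b.png",cv2.resize(im,(800,600),interpolation=cv2.INTER_CUBIC))
hsv=cv2.cvtColor(im,cv2.COLOR_BGR2HSV)
s=ctrl.read_state();print(s["clock"],s["tool_pos"],s["orientation"],s["joint_pos"],s["finger_gap"])
m=((hsv[...,0]>40)&(hsv[...,0]<80)&(hsv[...,1]>110)).astype(np.uint8)
n,l,st,c=cv2.connectedComponentsWithStats(m)
for i in range(1,n):
    if st[i,4]>60: print(st[i],c[i],at(ci,*c[i],.025))
```

```text
1.2333 [0.54897246 0.39290147 0.40422262] [-3.14141783e+00 -1.11626158e-03  2.96395296e+00] [-0.77589006  0.44212385  0.124001    1.31871807 -0.05460157  1.38487092
  0.73959915] 0.7032760708550614
[259 175  31  33 962] [273.83991684 190.8960499 ] [0.55937157 0.39121402 0.025     ]
[339 214  10  15  96] [342.85416667 221.26041667] [0.60451008 0.45672631 0.025     ]
[356 218   9  14  80] [360.9375 225.1625] [0.61229668 0.47511716 0.025     ]
[326 230  12  19 122] [331.36885246 238.69672131] [0.62163894 0.44214882 0.025     ]
```

View pics/w1b.png

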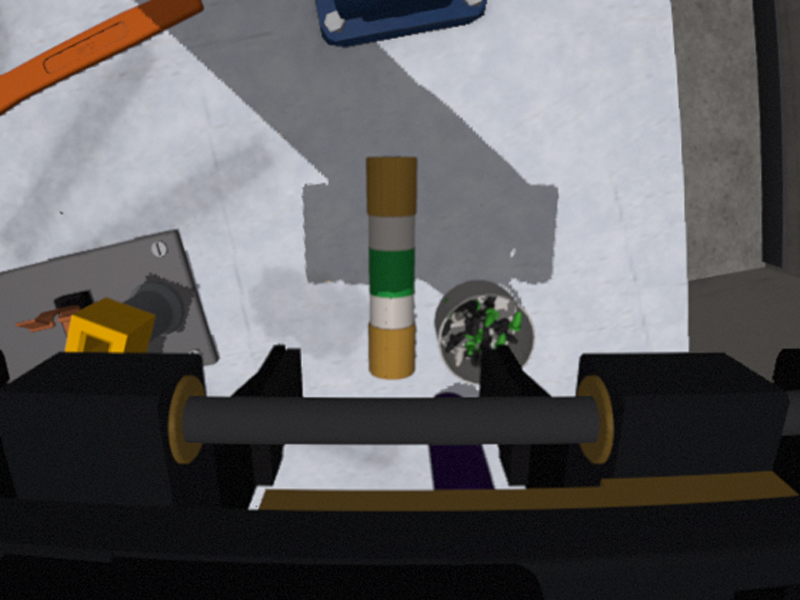

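The wrist view shows the fuse upright at columns 367–417, rows 157–377, with the tin at about (485,330) and the hub at about (108,335). I'll compute its pose from that, and the hub's too.

Run:
```python
from h import *
ci=camera_info("wrist");k=lambda u,v,z:at(ci,u*.7,v*.7,z)
im=cv2.imread("pics/w1.png")
g=cv2.cvtColor(im,cv2.COLOR_BGR2HSV)
m=((g[...,0]>10)&(g[...,0]<28)&(g[...,1]>120)).astype(np.uint8);m[285:]=0;m[:,:240]=0;m[:,310:]=0
n,l,st,c=cv2.connectedComponentsWithStats(m)
q=[]
for i in range(1,n):
    if st[i,4]>200: print(st[i],c[i],at(ci,*c[i],.028)); q.append(at(ci,*c[i],.028))
print("centre",np.mean(q,0)[:2],"dir",np.arctan2(*(q[1]-q[0])[[1,0]]))
print("near top",k(391,157,.018),"far",k(391,377,.018),"tin rim", k(435,318,.048),k(535,330,.048),k(485,282,.048))
for n_,p in dict(hubNear=(115,298,.102),hubR=(153,320,.102),hubFarR=(126,355,.102),hubL=(70,342,.102),pl1=(178,231,.01),pl2=(216,360,.01)).items(): print(n_,k(*p)[:2])
```

```text
[ 257  110   34   41 1366] [273.53367496 130.12005857] [0.49761113 0.4033454  0.028     ]
[ 259  227   31   38 1042] [274.04222649 246.42994242] [0.61689105 0.38241974 0.028     ]
centre [0.55725109 0.39288257] dir -0.17366592715381357
near top [0.47871653 0.40692459 0.018     ] far [0.64115259 0.37770114 0.018     ] tin rim [0.5897262  0.41766089 0.048     ] [0.61093444 0.48513409 0.048     ] [0.57052169 0.45495699 0.048     ]
hubNear [0.52669461 0.23347083]
hubR [0.54379698 0.25242591]
hubFarR [0.56226317 0.22867111]
hubL [0.54817068 0.1955124 ]
pl1 [0.50179563 0.24188608]
pl2 [0.60641683 0.2429628 ]
```

Call:
jog_arm --pt "-0.1 0.15 -4 0 -0.4" --pt "-0.1 0.15 -8 0 -0.4" --pt "-0.1 0.15 -12 0 -0.4" --pt "-0.1 0.15 -15 0 -0.4" --pt "-0.1 0.15 -17 0 -0.4"

```text
clock: 1.65
tool_pos: [0.5457, 0.395, 0.2309]
orientation: [-3.139, -0.004, 2.967]
contact_force: [-1.0, -1.1, -0.2]
finger_gap: 0.704
grip_force: 0.0
```

Call:
jog_arm --pt "0 0 -1.5 0 -0.4" --pt "0 0 -3 0 -0.4" --pt "0 0 -4 0 -0.4" --pt "0 0 -4.7 0 -0.4" --pt "0 0 -4.7 0 -0.4"

```text
clock: 2.07
tool_pos: [0.5472, 0.3946, 0.1865]
orientation: [-3.14, -0.002, 2.965]
contact_force: [-0.9, -0.4, 0.6]
finger_gap: 0.702
grip_force: 0.0
```

Call:
jog_arm --pt "0 0 0 0 1" --pt "0 0 0 0 1" --pt "0 0 0 0 1" --pt "0 0 0 0 1" --pt "0 0 0 0 1"

```text
clock: 2.48
tool_pos: [0.5485, 0.394, 0.1883]
orientation: [3.141, 0.0, 2.964]
contact_force: [-0.5, 0.2, 0.5]
finger_gap: 0.407
grip_force: 0.0
```

Call:
jog_arm --pt "0 0 0 0 1" --pt "0 0 0 0 1" --pt "0 0 0 0 1"

```text
clock: 2.73
tool_pos: [0.5485, 0.394, 0.1882]
orientation: [3.141, 0.0, 2.964]
contact_force: [-0.2, -0.3, 3.5]
finger_gap: 0.368
grip_force: 30.0
```

Call:
jog_arm --pt "0 0 2 0 1" --pt "0 0 6 0 1" --pt "0 0 10 0 1" --pt "0 0 14 0 1" --pt "0 0 18 0 1"

```text
clock: 3.15
tool_pos: [0.548, 0.3937, 0.3691]
orientation: [-3.141, -0.001, 2.964]
contact_force: [0.0, 0.6, -2.6]
finger_gap: 0.367
grip_force: 30.0
```

Call:
jog_arm --pt "0 0 4 0 1" --pt "0 -3 5.5 0 1" --pt "0 -7 5.5 0 1" --pt "0 -11 5.5 0 1" --pt "0 -13 5.5 0 1"

```text
clock: 3.57
tool_pos: [0.549, 0.2587, 0.4229]
orientation: [-3.14, 0.001, 2.959]
contact_force: [0.4, -0.3, -2.7]
finger_gap: 0.369
grip_force: 30.0
```

Call:
jog_arm --pt "0 -0.5 0 0 1" --pt "0 -0.5 0 0 1" --pt "0 -0.5 0 0 1"

```text
clock: 3.82
tool_pos: [0.5481, 0.2597, 0.4224]
orientation: [3.141, -0.001, 2.964]
contact_force: [-0.0, 0.5, -3.2]
finger_gap: 0.369
grip_force: 30.0
```

Run:
```python
from h import *
import pickle
ci=camera_info("wrist");im=snap("wrist","pics/w2.png");pickle.dump(ci,open("w2.pkl","wb"))
cv2.imwrite("pics/w2b.png",cv2.resize(im,(800,600),interpolation=cv2.INTER_CUBIC))
s=ctrl.read_state();print(s["clock"],s["tool_pos"],s["orientation"],s["finger_gap"])
```

```text
3.8667 [0.54794943 0.26047398 0.42237426] [ 3.14117432e+00 -8.91770770e-04  2.96557444e+00] 0.36776171280287145
```

View pics/w2b.png

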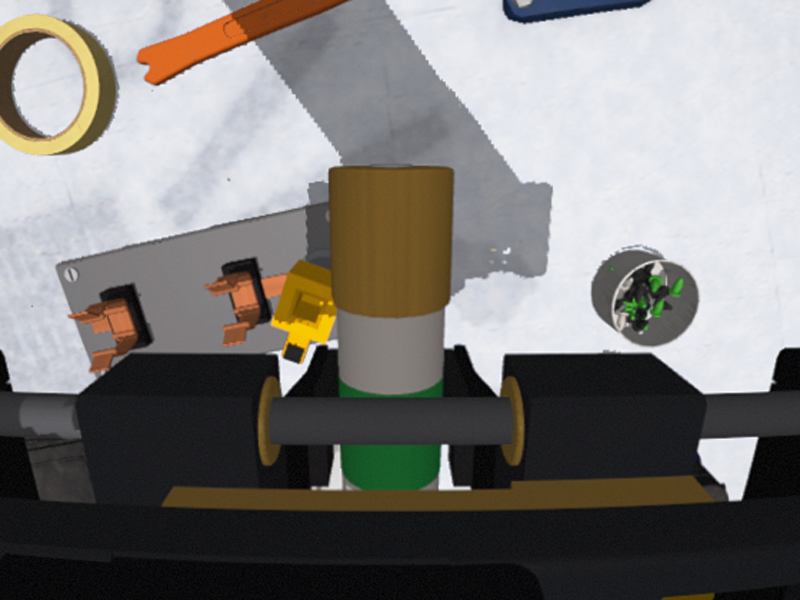

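Run:
```python
from h import *
im=cv2.imread("pics/w2.png")[130:270,30:240]
a=cv2.resize(im,None,fx=3.6,fy=3.6,interpolation=cv2.INTER_CUBIC)
cv2.imwrite("pics/w2c.png",a)
im=cv2.imread("pics/top0.png")[195:253,205:357]
cv2.imwrite("pics/topc.png",cv2.resize(im,None,fx=5,fy=5,interpolation=cv2.INTER_CUBIC))
```

```text
(no output)
```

View pics/w2c.png

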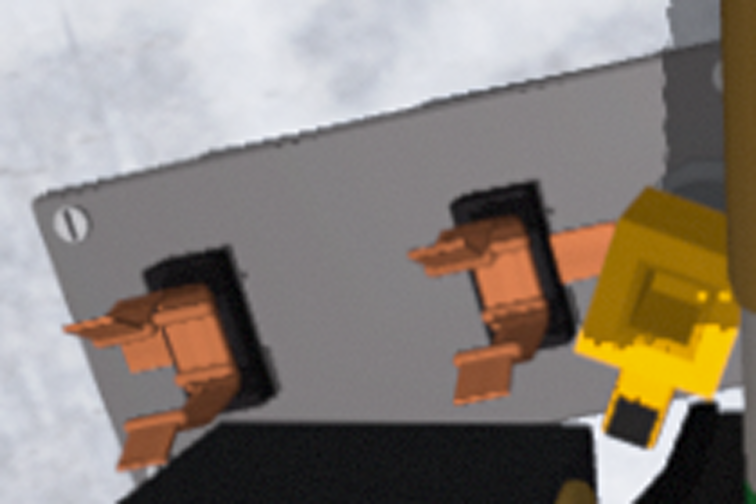

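View pics/topc.png

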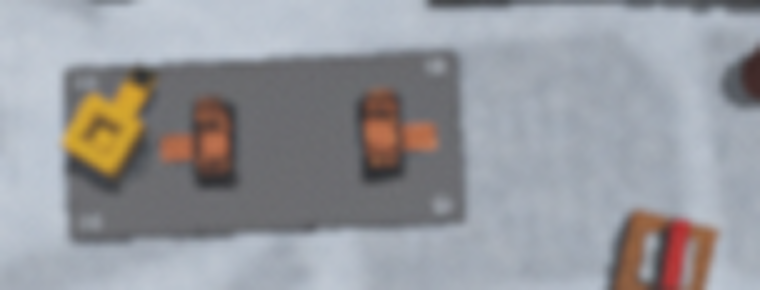

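The crops give clear plate corners, clip flare tips and the hub square in both views. I'll fit the block pose, and then the stand and key.

```bash
cat > fit.py <<'E'
from h import *
import pickle
from scipy.optimize import least_squares
W=pickle.load(open("w2.pkl","rb"));T=camera_info("top")
t=lambda u,v:(205+(u+.5)/5-.5,195+(v+.5)/5-.5)
w=lambda u,v:(30+(u+.5)/3.6-.5,130+(v+.5)/3.6-.5)
def fit(obs,x0,wt):
    def f(p):
        r=[]
        for ci,px,m,s in obs:
            c,sn=np.cos(p[2]),np.sin(p[2]);q=proj(ci,(p[0]+c*m[0]-sn*m[1],p[1]+sn*m[0]+c*m[1],m[2]))
            r+=[(q[0]-px[0])*s,(q[1]-px[1])*s]
        return r
    s=least_squares(f,x0,loss="soft_l1");print(np.round(s.x,4),np.round(f(s.x),1).tolist());return s.x
E
python3 - <<'E'
from fit import *
top=[(T,t(67,70),(.055,.147,.01),1),(T,t(456,51),(.055,-.103,.01),1),(T,t(463,219),(-.055,-.103,.01),1),(T,t(72,240),(-.055,.147,.01),1)]
wr=[(W,w(37,198),(-.055,-.103,.01),1)]
a=fit(top,[.56,.09,.03],1);b=fit(top+wr,a,1)
for n,A,B in(("clip-",(66,326),(118,468)),("clip+",(410,254),(455,403))):
    print(n,(at(W,*w(*A),.072)+at(W,*w(*B),.072))[:2]/2, at(W,*w(*A),.072)[:2],at(W,*w(*B),.072)[:2])
print("near edge",at(W,*w(37,198),.01)[:2],at(W,*w(720,44),.01)[:2])
c,s=np.cos(b[2]),np.sin(b[2])
for y in(-.06,.044,.115): print(y,b[0]-s*y,b[1]+c*y)
h=[at(T,*t(*p),.102)[:2] for p in((98,93),(65,138),(112,175),(145,130),(105,134))];print("hub",np.round(h,4).tolist(),np.mean(h[:4],0))
# clip pads in top, key stand
print("padsT",[np.round(at(T,*t(*p),.01)[:2],4).tolist() for p in((213,140),(381,135))])
for n,p,z in(("stand",(635,213),.046),("standR",(717,232),.046),("hand top",(680,222),.121)): print(n,at(T,*t(*p),z)[:2])
E
```

```text
[0.5623 0.0883 0.0309] [-0.9, -0.4, 0.5, -0.6, 1.1, 0.6, -0.6, 0.4]
[0.5615 0.092  0.0185] [-1.9, -0.7, -0.4, 0.1, -0.3, 1.2, -2.1, 0.1, -3.3, 0.5]
clip- [0.56157642 0.03296562] [0.53985316 0.03266486] [0.58329968 0.03326637]
clip+ [0.55922001 0.13654551] [0.53765071 0.136125  ] [0.58078932 0.13696601]
near edge [ 0.50860118 -0.0076102 ] [0.50281606 0.22101407]
-0.06 0.5625810113371368 0.03205638064589286
0.044 0.5606570516294161 0.13603858286840337
0.115 0.5593435791366453 0.20702643246261726
hub [[0.5829, 0.2058], [0.5563, 0.2256], [0.5337, 0.1978], [0.5602, 0.178], [0.5582, 0.2018]] [0.55827459 0.20178154]
padsT [[0.5651, 0.1425], [0.5662, 0.0372]]
stand [ 0.51030713 -0.11725192]
standR [ 0.49750677 -0.16744072]
hand top [ 0.49718543 -0.13580875]
```

Run:
```python
from fit import *
g=np.array([.54795,.26047,.4224-.164]);y=2.9645
ax=np.array([np.cos(y),np.sin(y),0])   # tool x, toward camera side/near end
M=np.array(W["cam_to_world"]);print("cam-tool lateral",(M[:3,3]-g)@np.array([-ax[1],ax[0],0]),"imgx in tool",M[:3,0]@ax)
for z in(0,-.003,-.006):
  for L in(.06,.068,.076):
    p=g+ax*L+[0,0,z+.0]
    print(z,L,np.round(np.array(proj(W,p+[0,0,.018]))/.7,1),np.round(np.array(proj(W,p))/.7,1),np.round(np.array(proj(W,p-[0,0,.018]))/.7,1))
n=np.array([-ax[1],ax[0],0])*.018
print(np.array(proj(W,g+ax*.05+n))/.7,np.array(proj(W,g+ax*.05-n))/.7)
```

```text
cam-tool lateral -0.00016441355208824364 imgx in tool -0.0009666076048034675
0 0.06 [389.3 207.1] [389.4 200.7] [389.4 195.8]
0 0.068 [389.3 173.6] [389.3 171.4] [389.4 169.6]
0 0.076 [389.2 139.3] [389.3 141.4] [389.4 142.9]
-0.003 0.06 [389.3 205.9] [389.4 199.8] [389.5 195. ]
-0.003 0.068 [389.3 173.2] [389.4 171. ] [389.4 169.3]
-0.003 0.076 [389.2 139.7] [389.3 141.6] [389.4 143.1]
-0.006 0.06 [389.3 204.8] [389.4 198.9] [389.5 194.3]
-0.006 0.068 [389.3 172.8] [389.4 170.7] [389.4 169.1]
-0.006 0.076 [389.3 140.1] [389.3 141.9] [389.4 143.4]
[325.76169073 236.58140601] [453.1115432  236.44208433]
```

Run:
```python
from fit import *
S=camera_info("scene")
for n,p,z in(("L",(392,240),.08),("R",(430,240),.08),("bL",(393,258),.0),("bM",(410,270),0),("bR",(427,263),0),("head",(400,180),.2),("headR",(430,190),.2)): print(n,at(S,p[0]*.7,p[1]*.7,z)[:2])
for n,p,z in(("bot",(333,278),.1),("right",(354,260),.1),("left",(312,262),.1),("trigL",(306,250),.17),("headR",(346,237),.2),("headR low",(349,247),.2)): print(n,at(T,p[0]*.7,p[1]*.7,z)[:2])
im=np.hstack([cv2.resize(cv2.imread("pics/top0.png")[155:205,205:260],(400,364),interpolation=cv2.INTER_CUBIC),cv2.resize(cv2.imread("pics/scene0.png")[115:195,260:315],(250,364),interpolation=cv2.INTER_CUBIC)])
cv2.imwrite("pics/spray.png",im)
```

```text
L [0.63325015 0.17788951]
R [0.70026603 0.13071588]
bL [0.66609736 0.21818819]
bM [0.66828983 0.15646677]
bR [0.71720962 0.1565552 ]
head [0.67160407 0.20382246]
headR [0.69396683 0.13182817]
bot [0.63886086 0.17898144]
right [0.67637093 0.1345718 ]
left [0.67391431 0.22296211]
trigL [0.68465103 0.2276225 ]
headR [0.70271059 0.1448575 ]
headR low [0.68234613 0.13909936]
```

View pics/spray.png

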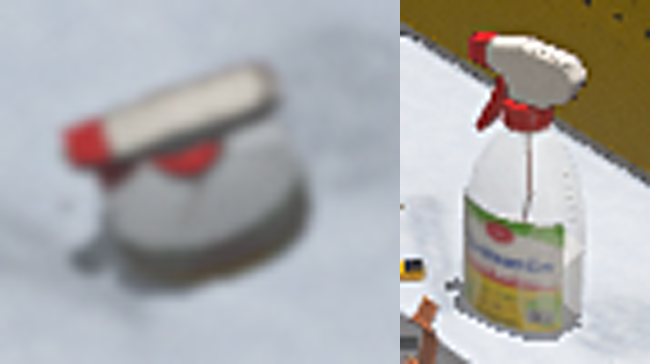

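The spray bottle's near side is at about x = 0.66 and its right end at y ≈ 0.14, so it clears the gripper body. I'll rotate and carry the fuse over the block.

Call:
jog_arm --pt "0 -2 0 -0.12 1" --pt "0.2 -4 0 -0.24 1" --pt "0.4 -6 0 -0.36 1" --pt "0.6 -8 0 -0.48 1" --pt "0.8 -10 0 -0.6 1"

```text
clock: 4.28
tool_pos: [0.5563, 0.16, 0.4224]
orientation: [-3.141, -0.0, 2.361]
contact_force: [0.3, -0.2, -3.3]
finger_gap: 0.371
grip_force: 30.0
```

Call:
jog_arm --pt "0.2 -2 0 -0.12 1" --pt "0.4 -4 0 -0.24 1" --pt "0.4 -5 0 -0.36 1" --pt "0.4 -5.7 0 -0.48 1" --pt "0.4 -5.7 0 -0.6 1"

```text
clock: 4.7
tool_pos: [0.5606, 0.1018, 0.4226]
orientation: [-3.141, 0.001, 1.758]
contact_force: [-0.1, -0.9, -3.3]
finger_gap: 0.372
grip_force: 30.0
```

Call:
jog_arm --pt "0 0 -1 -0.1 1" --pt "0 0 -3 -0.17 1" --pt "0 0 -6 -0.17 1" --pt "0 0 -9 -0.17 1" --pt "0 0 -9 -0.17 1"

```text
clock: 5.12
tool_pos: [0.5586, 0.1038, 0.3269]
orientation: [-3.133, 0.003, 1.597]
contact_force: [-1.2, -0.1, -2.5]
finger_gap: 0.368
grip_force: 30.0
```

Run:
```python
from h import *
import pickle
ci=camera_info("wrist");im=snap("wrist","pics/w3.png");pickle.dump(ci,open("w3.pkl","wb"))
cv2.imwrite("pics/w3b.png",cv2.resize(im,(800,600),interpolation=cv2.INTER_CUBIC))
s=ctrl.read_state();print(s["clock"],s["tool_pos"],s["orientation"],s["joint_pos"])
```

```text
5.1667 [0.559467   0.10357458 0.33010913] [-3.13590288e+00  1.80072686e-03  1.59626554e+00] [-0.59374916  0.27097652  0.38889344  1.72630094 -0.10962681  1.17179369
 -0.14892286]
```

View pics/w3b.png

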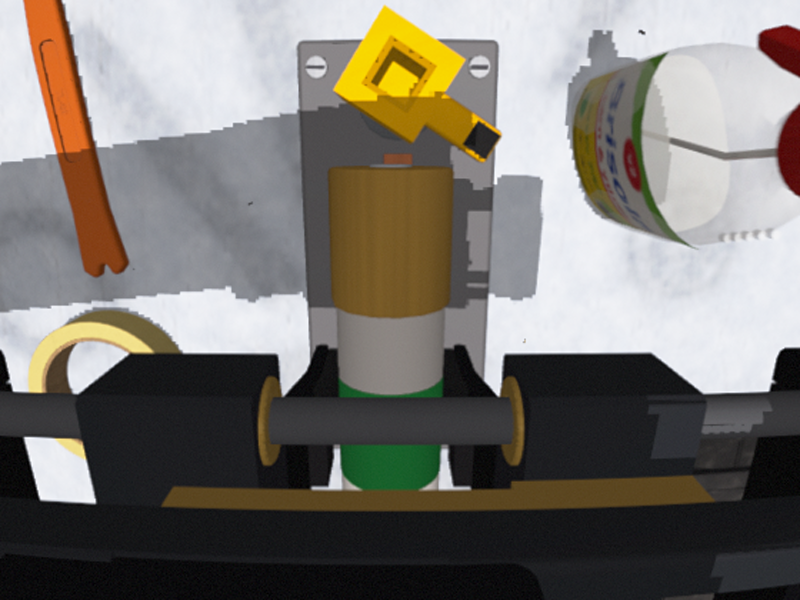

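The view shows the plate's +y corners at (298,41) and (498,41), with the hub square and socket centred near (399,72). I'll use these to refine the positions.

Run:
```python
from fit import *
V=pickle.load(open("w3.pkl","rb"));k=lambda u,v,z:at(V,u*.7,v*.7,z)[:2]
print("plate",k(298,41,.01),k(498,41,.01),"screws",k(316,67,.01),k(480,67,.01),"edges",k(488,300,.01),k(309,300,.01))
h=[k(*p,.102) for p in((388,7),(466,60),(415,142),(335,90))];print("hub",np.round(h,4).tolist(),np.mean(h,0))
m=[k(*p,.102) for p in((391,37),(436,66),(408,108),(361,82))];print("sock",np.round(m,4).tolist(),np.mean(m,0))
print("arm tip",k(488,145,.09),[np.arctan2(*(h[i]-h[j])[::-1]) for i,j in((0,3),(1,2),(0,1),(3,2))])
im=cv2.imread("pics/w3.png");g=cv2.cvtColor(im,cv2.COLOR_BGR2HSV)
m=((g[...,0]>10)&(g[...,0]<28)&(g[...,1]>120))[118:215,215:335]
c=[np.mean(np.where(r)[0])+215 for r in m];print("fuse centre col",c[5]/.7,c[50]/.7,c[90]/.7)
s=ctrl.read_state();print(s["tool_pos"],s["orientation"])
```

```text
plate [0.50293244 0.236068  ] [0.61090846 0.23874221] screws [0.51272434 0.22263765] [0.60189919 0.22486778] edges [0.61528495 0.09346581] [0.50743683 0.09047711]
hub [[0.553, 0.2303], [0.5826, 0.2124], [0.5645, 0.1819], [0.5337, 0.2004]] [0.55844222 0.20624283]
sock [[0.5543, 0.2198], [0.5714, 0.2099], [0.5615, 0.1944], [0.5435, 0.2034]] [0.55767728 0.20687196]
arm tip [0.59486287 0.18186615] [np.float64(0.9984582528657777), np.float64(1.03810353598371), np.float64(2.5977149170551335), np.float64(2.6018704648082833)]
fuse centre col 390.0 390.0 390.7142857142857
[0.559467   0.10357458 0.33010913] [-3.13590288e+00  1.80072686e-03  1.59626554e+00]
```

Call:
jog_arm --pt "0.1 -0.1 -2 0 1" --pt "0.1 -0.1 -5 0 1" --pt "0.1 -0.1 -7.5 0 1" --pt "0.1 -0.1 -7.5 0 1" --pt "0.1 -0.1 -7.5 0 1"

```text
clock: 5.58
tool_pos: [0.5618, 0.1017, 0.2589]
orientation: [-3.141, 0.0, 1.595]
contact_force: [0.4, -0.0, -2.8]
finger_gap: 0.367
grip_force: 30.0
```

Call:
jog_arm --pt "0 0 -0.3 0 1" --pt "0 0 -0.6 0 1" --pt "0 0 -0.6 0 1"

```text
clock: 5.83
tool_pos: [0.5618, 0.1013, 0.253]
orientation: [3.14, -0.001, 1.594]
contact_force: [-0.2, 0.5, -2.4]
finger_gap: 0.371
grip_force: 30.0
```

Call:
jog_arm --pt "-0.1 0.1 -0.5 0 1" --pt "-0.1 0.1 -1 0 1" --pt "-0.1 0.1 -1.4 0 1" --pt "-0.1 0.1 -1.8 0 1" --pt "-0.1 0.1 -2.2 0 1"

```text
clock: 6.25
tool_pos: [0.5613, 0.1022, 0.2314]
orientation: [3.138, -0.001, 1.594]
contact_force: [-2.6, -0.4, 10.9]
finger_gap: 0.371
grip_force: 30.0
```

Call:
jog_arm --pt "0 0 -0.4 0 1" --pt "0 0 -0.8 0 1" --pt "0 0 -1.2 0 1" --pt "0 0 -1.6 0 1" --pt "0 0 -1.7 0 1"

```text
clock: 6.67
tool_pos: [0.5604, 0.1021, 0.2135]
orientation: [-3.141, -0.001, 1.594]
contact_force: [-11.4, -1.0, 24.8]
finger_gap: 0.367
grip_force: 30.0
```

Call:
jog_arm --pt "0 0 0 0 1" --pt "0 0 0 0 1"

```text
clock: 6.83
tool_pos: [0.5603, 0.1021, 0.2135]
orientation: [-3.141, -0.001, 1.594]
contact_force: [-6.9, -0.8, 14.4]
finger_gap: 0.366
grip_force: 30.0
```

Call:
jog_arm --pt "-0.1 0 0 0 -0.3" --pt "-0.1 0 0 0 -0.3" --pt "-0.1 0 0 0 -0.3" --pt "-0.1 0 0 0 -0.3" --pt "-0.1 0 0 0 -0.3"

```text
clock: 7.25
tool_pos: [0.5594, 0.102, 0.2125]
orientation: [-3.142, 0.0, 1.594]
contact_force: [0.5, 0.0, 0.5]
finger_gap: 0.619
grip_force: 0.0
```

Call:
jog_arm --pt "0 0 2 0 -0.3" --pt "0 0 5 0 -0.3" --pt "0 -3 9 0 -0.3" --pt "0 -6 12 0 -0.3" --pt "0 -10 14 0 -0.3"

```text
clock: 7.67
tool_pos: [0.5597, 0.0127, 0.3499]
orientation: [3.139, -0.001, 1.597]
contact_force: [1.4, -0.1, -0.6]
finger_gap: 0.65
grip_force: 0.0
```

Call:
jog_arm --pt "0 -4 1 0 -0.5" --pt "0 -6 1 0 -0.5" --pt "0 -6 1 0 -0.5" --pt "0 -6 1 0 -0.5" --pt "0 -6 1 0 -0.5"

```text
clock: 8.08
tool_pos: [0.5594, -0.0468, 0.3565]
orientation: [-3.141, -0.001, 1.595]
contact_force: [-0.1, 0.4, 0.4]
finger_gap: 0.75
grip_force: 0.0
```

Run:
```python
from h import *
import pickle
ci=camera_info("wrist");im=snap("wrist","pics/w4.png");pickle.dump(ci,open("w4.pkl","wb"))
cv2.imwrite("pics/w4b.png",cv2.resize(im,(800,600),interpolation=cv2.INTER_CUBIC))
s=ctrl.read_state();print(s["clock"],s["tool_pos"],s["orientation"],s["joint_pos"])
```

```text
8.1333 [ 0.55945275 -0.04633648  0.35646429] [-3.14088052e+00 -4.75159256e-04  1.59583782e+00] [-0.4116825   0.23352861  0.47947882  1.72138408 -0.114573    1.21512078
  0.12179552]
```

View pics/w4b.png

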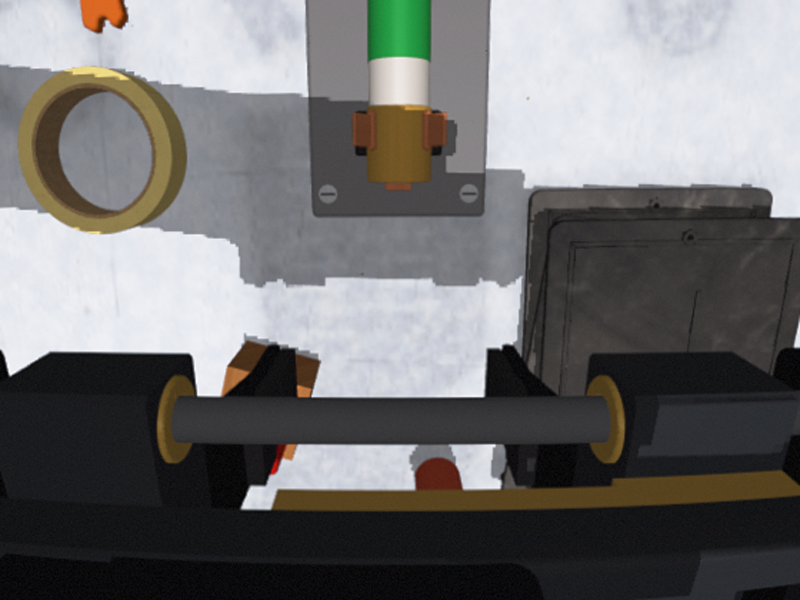

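The end cap sits between the closed jaws, with cap rows 105–183 and jaws at rows 112–150, so the fuse has snapped in. The stand is partly hidden at about (270,380) and the red bottle is at (437,475). Next I'll look at the key from above.

Call:
jog_arm --pt "0 -1 2 0.12 -0.2" --pt "0 -2 4 0.24 -0.2" --pt "-1 -3 4.5 0.36 -0.2" --pt "-2 -4 4.5 0.48 -0.2" --pt "-3 -5 4.5 0.6 -0.2"

```text
clock: 8.55
tool_pos: [0.5294, -0.0967, 0.4021]
orientation: [3.141, 0.0, 2.202]
contact_force: [-0.6, -0.0, -0.2]
finger_gap: 0.605
grip_force: 0.0
```

Call:
jog_arm --pt "0 -1 0 0.12 -0.2" --pt "0 -2 0 0.24 -0.2" --pt "0 -3 0 0.36 -0.2" --pt "0 -4 0 0.48 -0.2" --pt "0 -4 0 0.6 -0.2"

```text
clock: 8.97
tool_pos: [0.5294, -0.1384, 0.4016]
orientation: [-3.141, -0.0, 2.8]
contact_force: [0.0, -0.1, 0.5]
finger_gap: 0.6
grip_force: 0.0
```

Call:
jog_arm --pt "0 0 0 0.12 -0.2" --pt "0 0 0 0.145 -0.2" --pt "0 0 0 0.145 -0.2" --pt "0 0 0 0.145 -0.2"

```text
clock: 9.3
tool_pos: [0.5296, -0.137, 0.4018]
orientation: [3.141, -0.0, 2.937]
contact_force: [-0.2, -0.1, 0.8]
finger_gap: 0.603
grip_force: 0.0
```

Run:
```python
from fit import *
V=pickle.load(open("w4.pkl","rb"));k=lambda u,v,z:at(V,u*.7,v*.7,z)
print("cap in",k(400,105,.062)[:2],"end",k(400,183,.044)[:2],"L/R",k(368,145,.044),k(431,145,.044), "plate",k(314,216,.01),k(484,216,.01))
ci=camera_info("wrist");im=snap("wrist","pics/w5.png");pickle.dump(ci,open("w5.pkl","wb"))
cv2.imwrite("pics/w5b.png",cv2.resize(im,(800,600),interpolation=cv2.INTER_CUBIC))
s=ctrl.read_state();print(s["clock"],s["tool_pos"],s["orientation"],s["joint_pos"])
```

```text
cap in [0.56216604 0.05195992] end [0.56357382 0.01172321] L/R [0.54538422 0.0320076  0.044     ] [0.58008817 0.03284768 0.044     ] plate [ 0.51017801 -0.01181151  0.01      ] [ 0.61817861 -0.00923486  0.01      ]
9.35 [ 0.52952481 -0.13725023  0.40181937] [ 3.14146603e+00 -3.07777805e-04  2.93659091e+00] [-0.21096515  0.16098822  0.42760933  1.69545983 -0.06916467  1.30034916
  1.59607464]
```

View pics/w5b.png

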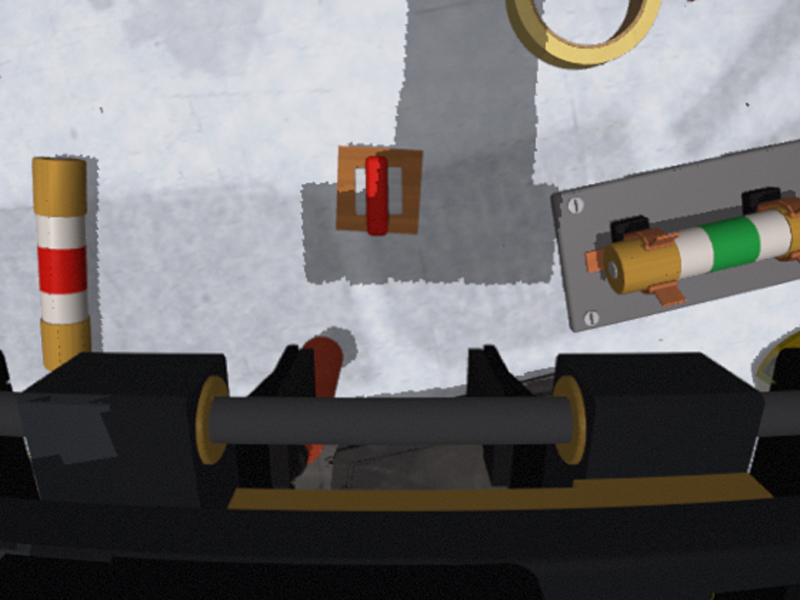

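The view shows the stand's top corners at (338,146), (422,150), (418,235) and (337,231), with the paddle at columns 366–387. The fuse is seated in both clips.

Run:
```python
from fit import *
V=pickle.load(open("w5.pkl","rb"));k=lambda u,v,z:at(V,u*.7,v*.7,z)[:2]
c=[k(*p,.046) for p in((338,146),(422,150),(418,235),(337,231))];print("stand",np.round(c,4).tolist(),np.mean(c,0))
im=cv2.imread("pics/w5.png");g=cv2.cvtColor(im,cv2.COLOR_BGR2HSV)
m=(((g[...,0]<6)|(g[...,0]>174))&(g[...,1]>150)).astype(np.uint8);m[:100]=0;m[170:]=0;m[:,:245]=0;m[:,290:]=0
ys,xs=np.where(m);print("red",xs.min(),xs.max(),ys.min(),ys.max())
for y in range(ys.min(),ys.max()+1,6): r=xs[ys==y];print(y,r.min(),r.max(),end="; ")
w=np.array([(r:=xs[ys==y]).mean() for y in range(ys.min(),ys.max()+1)])
yy=np.arange(ys.min(),ys.max()+1)
p=[k(w[i]/.7,yy[i]/.7,.098) for i in(3,-4)];print(p, np.arctan2(*(p[0]-p[1])[::-1])+np.pi)
f=[k(*q,.052) for q in((356,168),(403,170),(401,214),(354,213))];print("flange",np.round(f,4).tolist(),np.mean(f,0))
print("handle mid at .098",k(np.mean(xs)/.7,np.mean(ys)/.7,.098),"ends",k(376,157,.098),k(377,235,.098))
```

```text
stand [[0.4463, -0.1525], [0.4597, -0.1009], [0.5125, -0.1139], [0.499, -0.1654]] [ 0.47938412 -0.13318074]
red 256 271 109 164
109 263 267; 115 256 270; 121 256 270; 127 257 270; 133 256 270; 139 257 270; 145 257 270; 151 257 271; 157 257 270; 163 258 269; [array([ 0.45961468, -0.12947287]), array([ 0.49672812, -0.13706777])] 6.081332277382247
flange [[0.462, -0.1439], [0.4693, -0.1153], [0.4961, -0.1221], [0.4893, -0.1513]] [ 0.47914735 -0.13315838]
handle mid at .098 [ 0.47780883 -0.13306847] ends [ 0.45810361 -0.12899086] [ 0.49952311 -0.13734549]
```

Call:
jog_arm --pt "-2.5 0.2 -2 -0.04 -0.2" --pt "-5.05 0.4 -5 -0.04 -0.2" --pt "-5.05 0.4 -8 -0.04 -0.2" --pt "-5.05 0.4 -10.5 -0.04 -0.2" --pt "-5.05 0.4 -12.5 -0.04 -0.2"

```text
clock: 9.77
tool_pos: [0.4781, -0.1334, 0.2753]
orientation: [3.141, -0.001, 2.897]
contact_force: [0.5, 0.2, -0.1]
finger_gap: 0.604
grip_force: 0.0
```

Call:
jog_arm --pt "0 0 -1.5 0 -0.2" --pt "0 0 -3 0 -0.2" --pt "0 0 -3 0 -0.2" --pt "0 0 -3 0 0.2" --pt "0 0 -3 0 0.4"

```text
clock: 10.18
tool_pos: [0.4793, -0.1339, 0.2479]
orientation: [3.141, 0.001, 2.898]
contact_force: [0.1, 0.1, 1.0]
finger_gap: 0.522
grip_force: 0.0
```

Call:
jog_arm --pt "0 0 0 0 1" --pt "0 0 0 0 1" --pt "0 0 0 0 1" --pt "0 0 0 0 1" --pt "0 0 0 0 1"

```text
clock: 10.6
tool_pos: [0.4789, -0.1339, 0.2472]
orientation: [3.141, 0.0, 2.899]
contact_force: [-1.0, -1.0, 1.3]
finger_gap: 0.153
grip_force: 0.5
```

Call:
jog_arm --pt "0 0 0 0 1" --pt "0 0 0 0 1" --pt "0 0 0 0 1" --pt "0 0 0 0 1"

```text
clock: 10.93
tool_pos: [0.4789, -0.1339, 0.2472]
orientation: [3.141, 0.0, 2.899]
contact_force: [-1.6, 0.3, 4.8]
finger_gap: 0.139
grip_force: 30.0
```

Call:
jog_arm --pt "0 0 1 0 1" --pt "0 0 3 0 1" --pt "0 0 6 0 1" --pt "0 0 10 0 1" --pt "0 0 13 0 1"

```text
clock: 11.35
tool_pos: [0.4786, -0.1342, 0.3799]
orientation: [-3.142, 0.001, 2.898]
contact_force: [1.1, -0.3, -0.9]
finger_gap: 0.136
grip_force: 30.0
```

Call:
jog_arm --pt "0.8 3.4 2 0.12 1" --pt "1.6 6.8 3 0.24 1" --pt "2.4 10.2 4 0.36 1" --pt "3.2 13.6 4 0.48 1" --pt "4 17 4 0.6 1"

```text
clock: 11.77
tool_pos: [0.5188, 0.0376, 0.4183]
orientation: [-3.141, 0.002, -2.779]
contact_force: [0.3, -0.5, -1.4]
finger_gap: 0.134
grip_force: 30.0
```

Call:
jog_arm --pt "0.8 3.4 0 0.12 1" --pt "1.6 6.8 0 0.24 1" --pt "2.4 10.2 0 0.36 1" --pt "3.2 13.6 0 0.48 1" --pt "3.9 17 0 0.6 1"

```text
clock: 12.18
tool_pos: [0.5579, 0.2076, 0.4174]
orientation: [-3.142, -0.0, -2.179]
contact_force: [-0.0, 0.2, -1.7]
finger_gap: 0.133
grip_force: 30.0
```

Call:
jog_arm --pt "0 0 0 0.067 1" --pt "0 0 0 0.067 1" --pt "0 0 0 0.067 1" --pt "0 0 0 0.067 1"

```text
clock: 12.52
tool_pos: [0.558, 0.2046, 0.4173]
orientation: [-3.141, -0.001, -2.122]
contact_force: [-0.0, 0.1, -1.6]
finger_gap: 0.134
grip_force: 30.0
```

Run:
```python
from fit import *
s=ctrl.read_state();print(s["clock"],s["tool_pos"],s["orientation"],s["joint_pos"],s["finger_gap"])
ci=camera_info("wrist");im=snap("wrist","pics/w6.png");pickle.dump((ci,s),open("w6.pkl","wb"))
p=s["tool_pos"];a=s["orientation"][2];X=np.array([np.cos(a),np.sin(a),0]);Y=np.array([np.sin(a),-np.cos(a),0])
for z,h in((-.2012,.015),(-.2332,.007)):
  print([np.round(proj(ci,p+[0,0,z]+X*i*h+Y*j*h),1).tolist() for i in(-1,1) for j in(-1,1)])
print("socket pred",np.round(proj(ci,(.558,.2062,.102)),1))
g=cv2.cvtColor(im,cv2.COLOR_BGR2HSV)
y=((g[...,0]>18)&(g[...,0]<32)&(g[...,1]>150)&(g[...,2]>60))
ys,xs=np.where(y[:250]);print("yellow",xs.min(),xs.max(),ys.min(),ys.max())
# coarse map
for r in range(100,340,8): print(r,''.join('Y' if g[r,c,0]>16 and g[r,c,0]<34 and g[r,c,1]>140 else ('R' if (g[r,c,0]<8 or g[r,c,0]>172) and g[r,c,1]>140 else '.:-=+*#%@'[::-1][min(8,g[r,c,2]//29)]) for c in range(160,400,4)))
```

```text
12.5167 [0.55801148 0.20464918 0.41727795] [-3.14113398e+00 -5.26341878e-04 -2.12183957e+00] [-0.51784478  0.25506913  0.10799041  1.53520519 -0.02716277  1.35299009
  2.18310256] 0.1339578666825661
[[246.0, 271.5], [300.3, 271.4], [244.7, 219.6], [301.5, 219.6]]
[[262.1, 237.7], [284.3, 237.7], [261.9, 216.4], [284.4, 216.4]]
socket pred [274.1 197.6]
yellow 0 296 0 249
100 :+++++++++*+==-.::-=#+++++++++++::::::.....::::+++++++++++++
108 ..*++++++++*-::..::-=++%%++++++++-:::::......+++++++++++++++
116 ...-+++++++++=-::.::Y=++=%*++++++++-:::::..-++++++++++++++++
124 .....*++++++++=-:YYYYY+++-@#+++++++*:::::+++++++++++++++++++
132 ......++++++++%-YYYYYYYY+Y#+++++++++*::=++++++++=+++++=+++++
140 ........+++++-++=+YYYYYYYYY#*+++++++++++++++++++++++++++++++
148 .........*++++=++++YYYYYYYY*++++++++###*+++++++++++++++++==+
156 ..........-++++++++YYYYYY*+++++++++######++++++++++++++++===
164 ............*#####+++++++#######*######**#++++++++++++++++++
172 .............+#######*##YYYYYYYYYY#####**##++++++++++++++++.
180 .............:+#########YYYYYYYYYYY######+++++++++++++++++..
188 +:.....
[... 523 characters left out ...]
@@@@@@@@%.+@@@@RRRRRRRR@@@@=+@@@@@@@@@@@@@@@@@@@@@
260 @@@@@@@@@@@@@@@@@@%.@@@@@RRRRRRRR@@@@#:@@@@@@@@@@@@@@@@@@@@@
268 @@@@@@@@@@@@@@@@@#Y@@@@@@RRRRRRRR@@@@@YY@@@@@@@@@@@@@@@@@@@@
276 @@@@@@@@@@@@@@@@@YYY@@@@@RRRRRRRR@@@@@YYY@@@@@@@@@@@@@@@@@@@
284 %%%%%%%%%%%%%%%%@Y###%%%%%%%%%%%%%%%%%%YY%%%%%%%%@@@@%%%%@%@
292 %%%%%%%%%%%%%%%%@Y%%%%%%%%%%%%%%%%%%%%%YY%%@%@@%@%%%%%%%%%%%
300 %%%%%%%%%%%%@%%%@Y%%%%%%%%%%#%%##%%%%%%YY%%@%@%%%%%%%@%%%%%@
308 %@@%%@%%@%%%%%@%@Y%%%%%%%%%%%%%%%%%%%%%YY@%%@@@@%@@%%%%%@%%%
316 %%%%%%%@@%%@%@%%@YY@@@@@@RRRRRRRR@@@@@YYY%@@%%%%%%%%%%@@%@%%
324 @%%%%@%%@%%%%@%%@YY@@@@@@*RRRRRR=@@@@@@Y%%%%%%%@%%%@%@%%%%@%
332 %%%%%%%%%%@%%@%%%@@@@@@@@=RRRRRR-@@@@@@@@%%@%@%@@%%%%%%@%%@%
```

Call:
jog_arm --pt "0 0.1 -2 0 1" --pt "0 0.1 -4.5 0 1" --pt "0 0.1 -6.5 0 1" --pt "0 0.1 -7.3 0 1" --pt "0 0.1 -7.3 0 1"

```text
clock: 12.98
tool_pos: [0.5575, 0.2061, 0.3423]
orientation: [3.14, -0.003, -2.12]
contact_force: [-0.5, -0.3, -1.2]
finger_gap: 0.138
grip_force: 30.0
```

Call:
jog_arm --pt "0 0 0 0 1" --pt "0 0 0 0 1"

```text
clock: 13.15
tool_pos: [0.5583, 0.2069, 0.3457]
orientation: [-3.14, 0.002, -2.118]
contact_force: [0.4, -0.2, -0.6]
finger_gap: 0.135
grip_force: 30.0
```

```bash
cat > look.py <<'E'
from fit import *
import sys
s=ctrl.read_state();print(s["clock"],s["tool_pos"],s["orientation"][2],s["contact_force"])
ci=camera_info("wrist");im=snap("wrist",f"pics/{sys.argv[1]}.png");pickle.dump((ci,s),open(sys.argv[1]+".pkl","wb"))
p=s["tool_pos"];a=s["orientation"][2];X=np.array([np.cos(a),np.sin(a),0]);Y=np.array([np.sin(a),-np.cos(a),0])
for n,z,h in(("flange",-.2012,.015),("tip",-.2332,.007)):
  print(n,[np.round(proj(ci,p+[0,0,z]+X*i*h+Y*j*h),1).tolist() for i in(-1,1) for j in(-1,1)])
o=np.array((.558,.2062,.102))
for h in(.018,.0078): print("hub pred",[np.round(proj(ci,o+X*i*h+Y*j*h),1).tolist() for i in(-1,1) for j in(-1,1)])
E
python3 look.py w7
python3 - <<'E'
import cv2
im=cv2.imread("pics/w7.png");g=cv2.cvtColor(im,cv2.COLOR_BGR2HSV)
for r in range(120,262,4): print(r,''.join('Y' if 16<g[r,c,0]<34 and g[r,c,1]>140 and g[r,c,2]>170 else 'y' if 16<g[r,c,0]<34 and g[r,c,1]>140 else ('R' if (g[r,c,0]<8 or g[r,c,0]>172) and g[r,c,1]>140 else '@%#*+=-:.'[min(8,g[r,c,2]//29)]) for c in range(220,330,2)))
E
```

```text
13.15 [0.5583152  0.20691312 0.34567873] -2.1182718719956246 [ 0.42990223 -0.17390537 -0.63727423]
flange [[246.3, 270.6], [300.7, 270.6], [245.1, 218.8], [301.9, 218.7]]
tip [[262.4, 236.8], [284.6, 236.8], [262.2, 215.6], [284.8, 215.6]]
hub pred [[246.3, 245.8], [300.4, 245.8], [245.1, 193.2], [301.5, 193.2]]
hub pred [[261.5, 231.3], [285.2, 231.3], [261.3, 208.5], [285.4, 208.5]]
120 -YYYYYYYY=--++++=-#@%%#++++++++++++++++++++::::::::::..
124 YYYYYYYYYYY-:++++=-*@@%%+++++++++++++++++++*:::::::::=+
128 YYYYYYYYYYYY=-=+++#%@@%*++++++++++++++++++++*-::::::+++
132 YYYYYYYYYYYYY=--=yy%#++++++++++++++++++++++++*-:::+++++
136 YYYYYYYYYYYYYYYyyyyy###*++++++++++++++++++++++++-++++++
140 YYYYYYYYYYYYYYYYyyyyy*##*+++++++++++++++++++++*##++++++
144 YYYYYYYYYYYYYYYYYyyyyyy###+++++++++++++++++++*####+++++
148 YYYYYYYYYYYYYYYYYYYyyyyy##*+++++++++++++++++#######*+++
152 =yYYYYYYYYYYYYYYYYYYyyyy**++++++++++++++++*#########*++
156 yyyYYYYYYYYYYYYYYYYYYy++++++++++++++++++##############+
160 +yyyYYYYYYYYYYYYYYY-++++++++++++++++++*################
164 +++yyyYYYYYYYYYYy++++++++++++++++++++*##########
[... 747 characters left out ...]
yyyyyyyRRRRRRRRRR*yyyyyyyy==============
220 ===###########yyyyyyyRRRRRRRRRRRRyyyyyyyy==============
224 ====*######**********RRRRRRRRRRRR********+=============
228 =====+####++**++++++*RRRRRRRRRRRR*++++++*+=============
232 =======*##*#**++++++*RRRRRRRRRRRR*++++*+*+============+
236 ========+##***++++++RRRRRRRRRRRRRR++++++*+========+++==
240 ===:......+##****++*RRRRRRRRRRRRRR***+***+====++++=====
244 =:.........+@@@@%%%#RRRRRRRRRRRRRR#%%%@@@@%++==========
248 ******+....%@@@@@@@RRRRRRRRRRRRRRRR@@@@@@@@+=+=*%#%#%%#
252 @@@@@@%...=@@@@@@@@RRRRRRRRRRRRRRRR@@@@@@@@#+++%@@@@@@@
256 @@@@@@%...#@@@@@@@@RRRRRRRRRRRRRRRR@@@@@@@@@*++%@@@@@@@
260 @@@@@@%..+@@@@@@@@@RRRRRRRRRRRRRRRR@@@@@@@@@%++%@@@@@@@
```

Run:
```python
import cv2,numpy as np
im=cv2.imread("pics/w7.png").astype(int)
def prow(r0,r1,c0,c1): print("rows",r0,r1,"cols from",c0);print(np.round(im[r0:r1,c0:c1].mean(0)).astype(int).T.tolist())
prow(189,195,242,252);prow(189,200,297,308);prow(228,238,240,252);prow(228,238,296,308);prow(218,221,242,300)
for c in(252,296): 
    print("col",c);print(np.round(im[178:240,c-3:c+3].mean(1)).astype(int)[:,1:].tolist())
print("col mid");print(np.round(im[178:222,270:278].mean(1)).astype(int)[:,1:].tolist())
print("rows 209-213");print(np.round(im[209:213,250:300].mean(0)).astype(int)[:,1:].tolist())
```

```text
rows 189 195 cols from 242
[[73, 73, 74, 74, 69, 44, 16, 4, 4, 4], [72, 72, 72, 73, 76, 86, 91, 92, 92, 92], [73, 74, 74, 75, 86, 110, 126, 128, 128, 128]]
rows 189 200 cols from 297
[[3, 6, 5, 2, 11, 43, 68, 74, 73, 74, 74], [104, 104, 105, 103, 103, 96, 77, 72, 72, 72, 72], [144, 144, 145, 144, 143, 125, 87, 74, 74, 74, 75]]
rows 228 238 cols from 240
[[100, 94, 98, 97, 96, 99, 112, 117, 119, 119, 118, 119], [98, 92, 96, 95, 93, 96, 110, 115, 117, 117, 116, 116], [98, 94, 97, 96, 94, 97, 110, 116, 117, 118, 116, 117]]
rows 228 238 cols from 296
[[118, 118, 118, 118, 113, 109, 124, 150, 152, 151, 151, 151], [115, 115, 115, 115, 111, 106, 120, 144, 145, 144, 144, 145], [116, 116, 116, 116, 112, 107, 118, 141, 142, 142, 142, 143]]
rows 218 221 cols from 242
[[62, 63, 60, 62, 59, 41, 9, 5, 3, 5, 2, 6, 2, 3, 3, 2, 5, 6, 5, 4, 10, 10, 9, 10, 10, 11, 11, 11, 6, 11, 9, 9, 10, 10, 9, 8, 14, 11, 9, 11, 7, 11, 9, 7, 6, 7, 5, 7, 8, 7, 9, 3, 7, 5, 4, 6, 9, 7], [75, 75, 74, 75, 78, 95, 115, 116, 115, 116, 115, 116, 115, 116, 116, 115, 115, 110, 105, 85, 28, 11, 13, 12, 13, 12, 15, 14, 8, 14, 13,
[... 2253 characters left out ...]
, [47, 110], [16, 93], [12, 92], [10, 92], [13, 93], [13, 93], [14, 93], [11, 93], [14, 94]]
rows 209-213
[[116, 160], [116, 160], [116, 161], [116, 160], [116, 161], [115, 161], [116, 161], [116, 161], [114, 158], [107, 149], [102, 142], [100, 138], [92, 128], [84, 116], [96, 132], [117, 162], [114, 160], [110, 158], [110, 158], [111, 158], [110, 157], [111, 157], [110, 156], [110, 155], [111, 157], [109, 156], [110, 156], [110, 156], [110, 157], [111, 157], [114, 160], [116, 162], [117, 162], [117, 163], [111, 154], [92, 126], [83, 114], [97, 135], [101, 140], [100, 139], [104, 143], [112, 156], [116, 162], [116, 160], [116, 160], [116, 160], [116, 160], [116, 161], [116, 162], [117, 162]]
```

Call:
jog_arm --pt "-0.13 -0.17 0 0 1" --pt "-0.13 -0.17 0 0 1" --pt "-0.13 -0.17 -0.5 0 1" --pt "-0.13 -0.17 -1 0 1" --pt "-0.13 -0.17 -1.4 0 1"

```text
clock: 13.62
tool_pos: [0.5565, 0.2055, 0.3293]
orientation: [3.141, -0.0, -2.117]
contact_force: [0.9, 0.9, -0.5]
finger_gap: 0.136
grip_force: 30.0
```

Call:
jog_arm --pt "0 0 -0.3 0 1" --pt "0 0 -0.6 0 1" --pt "0 0 -0.6 0 1"

```text
clock: 13.87
tool_pos: [0.5565, 0.2056, 0.3232]
orientation: [3.141, -0.0, -2.117]
contact_force: [1.3, 1.5, -1.6]
finger_gap: 0.138
grip_force: 30.0
```

Call:
jog_arm --pt "0.03 0.04 -0.4 0 1" --pt "0.03 0.04 -0.8 0 1" --pt "0.03 0.04 -1.2 0 1" --pt "0.03 0.04 -1.6 0 1" --pt "0.03 0.04 -1.9 0 1"

```text
clock: 14.28
tool_pos: [0.5568, 0.2057, 0.3043]
orientation: [3.141, -0.001, -2.117]
contact_force: [0.0, 0.1, -0.9]
finger_gap: 0.135
grip_force: 30.0
```

Call:
jog_arm --pt "0 0 -0.1 0 1" --pt "0 0 -0.2 0 1" --pt "0 0 -0.2 0 1"

```text
clock: 14.53
tool_pos: [0.5569, 0.2057, 0.3032]
orientation: [3.142, 0.0, -2.117]
contact_force: [-0.5, 0.2, 0.0]
finger_gap: 0.136
grip_force: 30.0
```

Call:
jog_arm --pt "0 0 -0.1 0 1" --pt "0 0 -0.15 0 1" --pt "0 0 -0.15 0 1" --pt "0 0 -0.15 0 1"

```text
clock: 14.87
tool_pos: [0.5569, 0.2057, 0.3032]
orientation: [-3.141, 0.001, -2.118]
contact_force: [-6.2, -2.2, 12.9]
finger_gap: 0.133
grip_force: 30.0
```

Call:
jog_arm --pt "0 0.01 0.05 -0.1 1" --pt "-0.01 0.02 0.05 -0.2 1" --pt "-0.02 0.03 0.05 -0.3 1" --pt "-0.03 0.04 0.05 -0.4 1" --pt "-0.04 0.06 0.05 -0.5 1"

```text
clock: 15.28
tool_pos: [0.557, 0.2061, 0.3032]
orientation: [-3.141, 0.002, -2.622]
contact_force: [-1.1, -2.8, 5.3]
finger_gap: 0.134
grip_force: 30.0
```

```bash
python3 -c "
from h import *
s=ctrl.read_state();print(s['tool_pos'],s['orientation'],s['contact_force'],s['moment'],s['joint_pos'])"
```

```text
[0.55699298 0.20606443 0.30316436] [-3.14072857e+00  1.85484005e-03 -2.62234687e+00] [-1.13141197 -2.84361676  5.31756155] [-0.56602201  0.190986    0.29165088] [-0.57401644  0.33740856  0.17326409  1.68174912 -0.06253838  1.12593948
  1.70652871]
```

Call:
jog_arm --pt "0 0.01 0 -0.1 1" --pt "-0.01 0.02 0 -0.2 1" --pt "-0.02 0.03 0 -0.3 1" --pt "-0.03 0.04 0 -0.4 1" --pt "-0.03 0.06 0 -0.5 1"

```text
clock: 15.7
tool_pos: [0.5569, 0.2061, 0.3032]
orientation: [-3.141, 0.002, -3.123]
contact_force: [0.9, -4.8, 6.0]
finger_gap: 0.135
grip_force: 30.0
```

Call:
jog_arm --pt "0 0 0 -0.06 1" --pt "0 0 0 -0.1 1" --pt "0 0 0 -0.1 1"

```text
clock: 15.95
tool_pos: [0.557, 0.206, 0.3032]
orientation: [-3.141, 0.002, 3.062]
contact_force: [0.1, -4.5, 7.3]
finger_gap: 0.134
grip_force: 30.0
```

```bash
python3 -c "
from h import *
s=ctrl.read_state();print(s['tool_pos'],s['orientation'],s['contact_force'],s['moment'],s['joint_pos'])"
```

```text
[0.55695726 0.20599217 0.30315541] [-3.14116795e+00  2.40081810e-03  3.06220647e+00] [ 0.0671839  -4.49760413  7.30468437] [-0.96902038  0.09392889  0.17541582] [-0.64901577  0.34083423  0.26476292  1.68619301 -0.09543711  1.12541828
  1.13361961]
```

Call:
jog_arm --pt "0 0 0 -0.06 1" --pt "0 0 0 -0.12 1" --pt "0 0 0 -0.12 1" --pt "0 0 0 -0.12 1"

```text
clock: 16.28
tool_pos: [0.5569, 0.2061, 0.3032]
orientation: [-3.141, 0.003, 2.945]
contact_force: [0.5, -4.1, 6.8]
finger_gap: 0.139
grip_force: 30.7
```

```bash
python3 -c "
from h import *
s=ctrl.read_state();print(s['tool_pos'],s['orientation'],s['contact_force'],s['moment'],s['joint_pos'])"
```

```text
[0.55692385 0.20606552 0.30317332] [-3.14130120e+00  2.55302093e-03  2.94536849e+00] [ 0.52979262 -4.13016321  6.79301661] [-1.05484106  0.03672109  0.63751447] [-0.66386935  0.34179455  0.28276523  1.68702679 -0.10196302  1.12543261
  1.0217669 ]
```

Call:
jog_arm --pt "0 0 0 0.05 1" --pt "0 0 0 0.05 0.4" --pt "0 0 0 0.05 0.2" --pt "0 0 0 0.05 0.2" --pt "0 0 0 0.05 0.2"

```text
clock: 16.7
tool_pos: [0.5561, 0.2072, 0.3019]
orientation: [3.141, -0.0, 2.995]
contact_force: [-0.4, -0.4, -0.4]
finger_gap: 0.347
grip_force: 0.0
```

Call:
jog_arm --pt "0 0 0 0 0.2" --pt "0 0 1 0 0.2" --pt "0 0 3 0 0.2" --pt "0 0 6 0 0.2" --pt "0 0 10 0 0.2"

```text
clock: 17.12
tool_pos: [0.5555, 0.2069, 0.4016]
orientation: [-3.139, -0.003, 2.996]
contact_force: [1.1, 1.0, 0.0]
finger_gap: 0.398
grip_force: 0.0
```

Call:
jog_arm --pt "0 0 3 0 0.2" --pt "3 0 4 0 0.2" --pt "5 0 4 0 0.2" --pt "5 0 4 0 0.2" --pt "5 0 4 0 0.2"

```text
clock: 17.53
tool_pos: [0.6065, 0.2068, 0.4421]
orientation: [-3.141, -0.0, 2.995]
contact_force: [0.1, -0.4, 0.6]
finger_gap: 0.4
grip_force: 0.0
```

```bash
python3 look.py w8
python3 - <<'E'
from fit import *
im=cv2.imread("pics/w8.png");g=cv2.cvtColor(im,cv2.COLOR_BGR2HSV)
for r in range(60,262,6): print(r,''.join('Y' if 19<g[r,c,0]<34 and g[r,c,1]>140 else 'o' if 8<g[r,c,0]<=19 and g[r,c,1]>120 else 'G' if 40<g[r,c,0]<80 and g[r,c,1]>100 else ('R' if (g[r,c,0]<6 or g[r,c,0]>174) and g[r,c,1]>140 else '@%#*+=-:.'[min(8,g[r,c,2]//29)]) for c in range(100,340,4)))
ci,s=pickle.load(open("w8.pkl","rb"))
for n,q in(("flange",(.558,.2065,.108)),("hub",(.558,.2065,.102)),("handle top",(.558,.2065,.154)),("armtip@stop",(.5594,.1565,.085)),("seat",(.561,.0915,.062))): print(n,np.round(proj(ci,q),1))
E
```

```text
17.5333 [0.60652437 0.20677041 0.44205879] 2.994806434598603 [ 0.05539438 -0.35855426  0.59535858]
flange [[244.7, 272.5], [299.0, 272.5], [243.3, 220.8], [300.1, 220.8]]
tip [[260.9, 238.7], [283.1, 238.7], [260.7, 217.5], [283.2, 217.4]]
hub pred [[243.6, 157.6], [283.9, 157.6], [242.7, 116.4], [284.2, 116.3]]
hub pred [[254.8, 146.1], [272.5, 146.1], [254.6, 128.2], [272.5, 128.2]]
60 :::::::::::::::::::::--:::::::::::+++++++**++++++++*+++++=::
66 :::::::::.::::::-:::::::::::::::::-++++++++++++++++++++++++:
72 ::::::::::::::--::--:::::::::::::::+++++++*++++++++++++++++-
78 -:--::::::::::--:::::::::::::::::::-*+++++*####+++++++++++++
84 ------:::::::::::--::::::::::::--:=**######**##+++++++++++++
90 -----:::::::::::--::::::::-***+++++++######**##*++++++++++++
96 :::::::::::::::::::=**+++++++++++++++*##########++++++++++++
102 ::::::::::::=**+++++++++++++++++++++++##########++++++++++++
108 ::-:-+**++++++++++++++++++++++++++++++##########++++++++++++
114 *++++++++++++++++++++++++++++++++++++++RRRRYYY##*+++++++++++
120 ++++++++++++++++++++++++%%#%@@+####+Y**RRRR***###+++++++++++
126 
[... 899 characters left out ...]
::::::
210 ::::::::::::::::.:::::.:...................-=++++::-:::-::::
216 ::::::::::::::::::.:::::.....:..:..:::..=YY**#**++++++-:::::
222 ::::::::::::::::.:::......:::::::::::=YYYY*******++++=:::-::
228 :-*#*+::::::::::::.::....:::.....:.+YYo***********++::::::::
234 %%####+:::.::.:::..::.:::::.......***************+++::::::::
240 %%%###+:::.::::::::::::::::....:.=****RY*+======*++:::::-:.:
246 %@%%###*:::::..........:::::::@@@@@*#=======----=--:.@@@@@.:
252 @@@@@@@@@@@@@@@@@@@@@@@.:::::@@@@@@======-=-----:::-:@@@@@+:
258 @@@@@@@@@@@@@@@@@@@@@@@.::::#@@@@@@-===---=-:::::::-:@@@@Y@.
flange [263.8 137.7]
hub [263.9 137.2]
handle top [262.2 142.6]
armtip@stop [211.7 145.4]
seat [153.1 154.7]
```

Run:
```python
from fit import *
ci,s=pickle.load(open("w8.pkl","rb"))
im=cv2.imread("pics/w8.png");g=cv2.cvtColor(im,cv2.COLOR_BGR2HSV)
sub=(g[...,2]<50);sub[:125]=0;sub[160:]=0;sub[:,:205]=0;sub[:,235:]=0
n,l,st,c=cv2.connectedComponentsWithStats(sub.astype(np.uint8))
Y=((g[...,0]>19)&(g[...,0]<34)&(g[...,1]>140));
for i in range(1,n):
    if st[i,4]>15: p=at(ci,*c[i],.08);print(st[i],c[i],p,"angle from -y(seat)",np.arctan2(p[0]-.5575,.2065-p[1])-.027)
for col in(230,234,238): r=np.where(Y[125:165,col])[0]+125;print(col,r.min(),r.max(),at(ci,col,r.mean(),.08))
```

```text
[214 136  14  13 132] [220.50757576 141.68939394] [0.55763007 0.16447668 0.08      ] angle from -y(seat) -0.02390491748674767
230 125 149 [0.55714131 0.1736931  0.08      ]
234 131 147 [0.55708117 0.17753926 0.08      ]
238 131 146 [0.5571891  0.18135061 0.08      ]
```

```bash
python3 -c "
from h import *
print(ctrl.close_job())"
```

```text
the job is handed in; nothing more can be done
None
```

I handed the job in after about 17.5 s of arm time: the good fuse is snapped into both clips, and the key is fully in the socket with the keeper turned against its stop. My last measurements put the arm over the fuse's end, within about 0.03 rad of the stop; the interface did not report a pass or fail.

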